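# Sort a finished print batch off the build sheet

### The arm

A 6-joint arm with a two-finger parallel gripper is mounted at the origin on the work surface. World frame = base frame: x ahead of the robot, y to its left, z up, the work surface at z = 0. Lengths are in m, angles in rad, forces in N, time in s.
With the tool pointing down it reaches from about 0.375 to 0.9 m from the base axis. Payload 3.1 kg.
Tool frame: the origin (TCP) lies on the centre line of the jaws, within the pads' length; the fingertips stand robot.tip_reach ahead of it and the grasp point (between the pads) lies 8 mm behind it (robot.tip_reach is the distance from the TCP to the fingertips, in m); z points along the fingers, y is the line along which they close (so a half turn about z gives the same grasp; the last joint's range is limited). The gripper opens to 87 mm and grips with 3 to 60 N. Pads are 19 mm wide; open, the fingers measure 117 mm over their backs; the gripper's body (75 mm by 190 mm) begins 51 mm behind the grasp point.
Start: joints at [-1.411, 0.527, 1.433, -0, 1.181, -0.178], TCP at [0.207, -0.59, 0.234] pointing down, gripper open.
Joint ranges: [-3.08, 3.08], [-0.75, 2.2], [0.22, 2.44], [-1.43, 4.57], [0, 2.65], [-2.85, 2.85]. Speed limits (rad/s): [2.79, 2.79, 3.14, 3.14, 3.14, 3.14].

### API

Orientations are given as a unit quaternion [x, y, z, w].
In Python, from rig import robot gives the robot as it stands.
- The arm moves only by the tool jog_arm, never from a script. Its argument "motion" is one flat list of numbers, 7 for each row, row after row: the shift along the tool's x, y, z scaled (see below), then the turn, a rotation vector about the tool's x, y, z scaled (see below), then the gripper's target within -1 to 1 (shut at 1, half-way at 0, fully open at -1). In form: [x, y, z, rx, ry, rz, hand, x, y, z, rx, ry, rz, hand, ...]. A call has 1 to 12 rows; each row shifts and turns the commanded pose from where the row before left it, along the tool's axes as they then stand; what a row does not reach is not made up. The controller multiplies each number of a shift by 4 cm and each number of a turn by 4 degrees. A row lasts 1/8 s, in which the tool goes at most 62.5 mm and 10.7 degrees, less where a joint would pass 70% of its speed; a pose out of reach is approached as far as the arm can. A call with a number of a shift or a turn outside -1 to 1 is refused whole. A call with a gripper value outside its range is refused whole. The fingers move at their own pace and stop on an object; "grip_force" is the grip in N (left out, the last holds). Time passes only in rows, so rows that do not move let the fingers close. It gives the time, the measured TCP pose, the force, the opening and the grip force at its end, in the units of the state.
- robot.get_obs(): the state, without advancing time (a new reading comes with each control period).
- robot.camera(name): name is "scene" or "side" or "wrist"; returns the picture (384x512x3 uint8, blue, green, red); there is no depth.
- robot.calibration(name): a dict with "fx", "fy", "cx", "cy" (pixels), "dist_coeffs" ([k1, k2, p1, p2, k3] as OpenCV has them; the pictures are not rectified), "R" (3x3) and "t" (3): a world point X has camera coordinates R X + t; the wrist camera has in their place "T_tool_cam" (4x4, takes a point from camera to tool coordinates, whose origin is the TCP and whose axes are the flange's). Camera axes: x right, y down, z forward; pixel columns grow to the right and rows downward; lengths in m; the calibration is good to about 2 mm. A picture is of the moment at which its call begins: read the wrist's pose just before it. calibration takes no time and is no camera call.
- robot.hand_in(): hands the job in; it is judged then, once.
The state is a dict: "time": time; "q": joint angles; "joint_velocities": joint speeds; "joint_torque": joint torques, N m; "position": TCP position; "tool_rot": TCP orientation; "ft_force": force on the tool from outside, world axes, zero at the start; "moment": the same for the moment, N m; "grip_width": finger opening in m; "grip_force": force on a finger pad.
Only numpy, scipy, OpenCV 4.12 (cv2) and the standard library are available. Lean on these libraries where they do the work, as an engineer would, in place of code of your own. Each camera call takes 0.05 s, during which the arm holds its last target. There are 200 camera calls.

### The job

Clear the build sheet of its five prints. The whole red ring, the two orange corner mounts and the blue knob each go into the empty front bay of the grey tray whose back bay already holds prints of the same kind, laid flat on the bay's floor the same way up as they were printed and not on top of one another; the broken red ring is a reject and goes into the black scrap box. Leave the little dish of brass inserts standing where it is on the sheet.

Things in the scene. Friction and masses are not known exactly. Their poses are not given: they have to be found in the camera images.
- ring: The good print: a complete red flange ring lying flat, 12 mm high, hole 36 mm across, band 10 mm wide (56 mm over the band), with six round lugs (64 mm over opposite lugs) at 0, 60, 120.. degrees from its x axis. Pinched across the band (one finger in the hole) it measures about 10 to 14 mm. Origin: centre of the hole, at the underside; z up.
- broken_ring: The reject: part of the same red flange ring, C-shaped, about 220 degrees of band left, 10 mm high, with its upper half shifted by 2 mm; the rest is missing. Origin: centre of the circle, at the underside (in the empty middle); its x axis points to the middle of the band that is left, which lies 23 mm from the origin (band 18 to 32 mm out there, counting the lug); the gap is on the -x side. z up.
- corner_a: Orange corner mount: foot plate 46 mm (x) by 32 mm (y), 12 mm high, with a block 26 mm (x) by 32 mm (y) on its middle, 30 mm high in all. Its y faces are flat over the full 32 mm width. Origin: centre of the underside, z up.
- corner_b: A second orange corner mount, identical to corner_a.
- knob: Blue lobed thumb knob: round, 38 mm over its eight lobes (at 0, 45, 90.. degrees from its x axis) and 14 mm high, with a hub 18 mm across on top, 24 mm high in all. Origin: centre of the underside, z up.
- ring_tray: Tray for red rings. Fixed grey open tray, 199 x 92 mm outside, walls 15 mm high and 3 mm thick, floor 3 mm thick, level. A cross wall splits it into an empty front bay (120 mm along x by 86 mm along y, inside) and a back bay beyond it (+x) that holds two stacked red rings. Origin: under the centre of the EMPTY front bay, on the table; x points along the tray to the back bay.
- corner_tray: Tray for corner mounts; both new ones fit in its empty bay one behind the other along x. Fixed grey open tray, 199 x 92 mm outside, walls 15 mm high and 3 mm thick, floor 3 mm thick, level. A cross wall splits it into an empty front bay (120 mm along x by 86 mm along y, inside) and a back bay beyond it (+x) that holds two orange corner mounts. Origin: under the centre of the EMPTY front bay, on the table; x points along the tray to the back bay.
- knob_tray: Tray for thumb knobs. Fixed grey open tray, 199 x 92 mm outside, walls 15 mm high and 3 mm thick, floor 3 mm thick, level. A cross wall splits it into an empty front bay (120 mm along x by 86 mm along y, inside) and a back bay beyond it (+x) that holds two blue knobs. Origin: under the centre of the EMPTY front bay, on the table; x points along the tray to the back bay.
- scrap_box: Fixed black open box without a cross wall, 199 x 92 mm outside, walls 30 mm high and 3 mm thick, floor 3 mm thick, with a few spoilt bits of other colours in its far end. Origin: on the table, midway between its side walls and 63 mm from its near (-x) end's outside; x points along the box. The inside runs from -60 to +133 mm in x and is 86 mm wide; the floor is bare from -60 to +70 mm.
- insert_dish: Small round steel dish with brass inserts in it, 42 mm across, 14 mm high, standing on the sheet among the prints near its +y edge, 65 mm or more from the centre of any print. To be left alone. Origin: centre of its underside. (Dish and prints stand on a dark steel build sheet, 240 x 250 mm, whose top is 2 mm above the table.)

How it is judged:
At the end, for the whole second after the job is handed in: Ring, both corner mounts and knob lie in the empty bay of their kind's tray, underside within 5 mm of its floor, within 0.15 rad of level, same way up as at the start; the broken ring lies inside the scrap box, underside below 35 mm; all at rest (x of ring in the frame of ring_tray between -0.052 and 0.052 m and y of ring in the frame of ring_tray between -0.036 and 0.036 m and z of ring in the frame of ring_tray between 0 and 0.008 m and angle between each of ring, corner_a, corner_b, knob's own z axis and vertical below 0.15 rad and x of corner_a in the frame of corner_tray between -0.052 and 0.052 m and y of corner_a in the frame of corner_tray between -0.036 and 0.036 m and z of corner_a in the frame of corner_tray between 0 and 0.008 m and x of corner_b in the frame of corner_tray between -0.052 and 0.052 m and y of corner_b in the frame of corner_tray between -0.036 and 0.036 m and z of corner_b in the frame of corner_tray between 0 and 0.008 m and x of knob in the frame of knob_tray between -0.052 and 0.052 m and y of knob in the frame of knob_tray between -0.036 and 0.036 m and z of knob in the frame of knob_tray between 0 and 0.008 m and x of broken_ring in the frame of scrap_box between -0.06 and 0.133 m and y of broken_ring in the frame of scrap_box between -0.043 and 0.043 m and z of broken_ring in the frame of scrap_box between 0 and 0.035 m and linear speed of each of ring, broken_ring, corner_a, corner_b, knob below 0.02 m/s); the robot touches nothing.
It fails at once if the dish of inserts is moved by more than 15 mm (distance of insert_dish from where it was at the start of the episode above 0.015 m).
It also fails if it takes over 120 s, if anything falls off the work surface, if the arm or the gripper's body presses on something with over 40 N, if the wrist force passes 120 N, or if a joint passes its speed limit or range.

## Working session

There is one attempt and no reset: what is moved stays moved. The work goes in short steps, Python scripts to look and compute and a tool call to move; the robot and the scene stay as the last step left them, time stands still between calls to the robot, and variables do not carry over. Pictures are saved under pics/ and viewed, at most 14 in all, crops included, and the job is handed in when it is done.

Besides the shell and the picture viewer there is one more tool, called after "Request:" as name(argument=value, ...) on one line, values as JSON. jog_arm: Moves the arm, as the interface text tells. Shifts and turns lie within -1 to 1; 1 stands for 4 cm of shift or 4 degrees of turn. Its arguments: {"type":"object","properties":{"motion":{"type":"array","items":{"type":"number"}},"grip_force":{"type":"number"}},"required":["motion"]}

```bash
ls; mkdir -p pics; python3 - <<'E'
from rig import robot
import cv2,numpy as np
o=robot.get_obs();print(o['time'],o['position'],o['tool_rot'],o['grip_width'],robot.tip_reach)
for n in("scene","side"):
    im=robot.camera(n);cv2.imwrite(f"pics/{n}0.png",im)
    c=robot.calibration(n);R=np.array(c['R']);print(n,-R.T@np.array(c['t']),R[2],c['fx'])
cv2.imwrite("pics/wrist0.png",robot.camera("wrist"));print(robot.calibration("wrist"))
E
```

```text
pics
0.0 [ 0.20705192 -0.58897441  0.2325932 ] [ 9.85768151e-01  1.68107271e-01  2.93652261e-06 -1.04756398e-03] 0.08713595501428888 0.011
scene [1.17419952 0.29342653 0.7647047 ] [-0.62291941 -0.30608468 -0.71991915] 386.5935123685706
side [0.1796582  0.87468525 0.73309512] [ 0.3116643  -0.73532308 -0.60180174] 389.2333913710441
{'fx': 278.6929376799645, 'fy': 278.6929376799645, 'cx': 252.32722047687648, 'cy': 191.37651750688732, 'dist_coeffs': array([-0.0145012,  0.       ,  0.       ,  0.       ,  0.       ]), 'T_tool_cam': array([[-1.15718071e-03, -9.61165825e-01, -2.75969051e-01,
         7.59490017e-02],
       [ 9.99999320e-01, -1.07318655e-03, -4.55376015e-04,
        -2.14490996e-04],
       [ 1.41525590e-04, -2.75969390e-01,  9.61166414e-01,
        -1.50674043e-01],
       [ 0.00000000e+00,  0.00000000e+00,  0.00000000e+00,
         1.00000000e+00]])}
```

View pics/scene0.png

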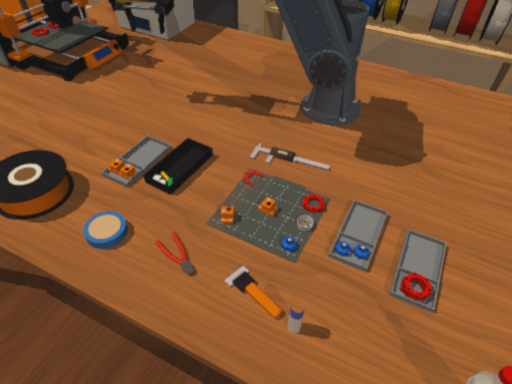

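View pics/side0.png

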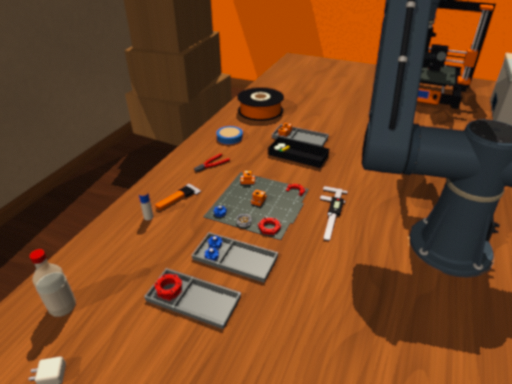

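The scene shows the sheet centred near (270,215), with the dish at (305,222) and the ring at (314,203). The broken ring is at (250,178), the corners at (228,214) and (268,206), and the knob at (289,243). The corner tray is at (138,160), the scrap box at (180,165), the knob tray at (358,235) and the ring tray at (418,270). The side view agrees.

```bash
cat > h.py <<'E'
import cv2,numpy as np
from scipy.spatial.transform import Rotation as Ro
from rig import robot
def cam(n,o=None):
    c=robot.calibration(n);K=np.array([[c['fx'],0,c['cx']],[0,c['fy'],c['cy']],[0,0,1]])
    if n=='wrist':
        T=np.eye(4);T[:3,:3]=Ro.from_quat(o['tool_rot']).as_matrix();T[:3,3]=o['position'];T=T@c['T_tool_cam'];R,C=T[:3,:3],T[:3,3]
    else: R=np.array(c['R']).T;C=-R@np.array(c['t'])
    return K,np.array(c['dist_coeffs']),R,C
def rays(px,z,k):
    K,d,R,C=k
    u=cv2.undistortPoints(np.array(px,float).reshape(-1,1,2),K,d).reshape(-1,2)
    v=np.c_[u,np.ones(len(u))]@R.T
    return C+v*((z-C[2])/v[:,2])[:,None]
def proj(P,k):
    K,d,R,C=k
    return cv2.projectPoints(np.array(P,float).reshape(-1,1,3),cv2.Rodrigues(R.T)[0],-R.T@C,K,d)[0].reshape(-1,2)
def blobs(m,amin):
    return [c for c in cv2.findContours(m.astype(np.uint8),cv2.RETR_EXTERNAL,cv2.CHAIN_APPROX_NONE)[0] if cv2.contourArea(c)>amin]
def hsv(im):
    h=cv2.cvtColor(im,cv2.COLOR_BGR2HSV).astype(int);H,S,V=h[...,0],h[...,1],h[...,2]
    return dict(red=((H<5)|(H>172))&(S>170)&(V>70),orange=(H>=7)&(H<16)&(S>190)&(V>120),blue=(H>100)&(H<125)&(S>150)&(V>60),
      grey=(S<45)&(V>105)&(V<200),black=(V<45)) 
E
python3 - <<'E'
from h import *
for n in("scene","side"):
    im=cv2.imread(f"pics/{n}0.png");k=cam(n);M=hsv(im)
    for col,z in(("red",.01),("orange",.02),("blue",.015),("grey",.015),("black",.03)):
        for c in blobs(M[col],15 if col not in("grey","black") else 300):
            m=c.reshape(-1,2)
            if col in("grey","black"):
                P=rays(m,z,k)[:,:2];r=cv2.minAreaRect((P*1000).astype(np.float32));p=r[0];e=(np.round(r[1]),round(r[2],1))
            else: p=rays(m.mean(0),z,k)[0,:2]*1000;e=''
            if abs(p[0])<1000 and abs(p[1])<800: print(n,col,m.mean(0).round(),np.round(p),e)
E
```

```text
scene red [506. 375.] [713. 604.] 
scene red [416. 286.] [600. 415.] 
scene red [174. 250.] [ 771. -116.] 
scene red [313. 203.] [471. 120.] 
scene red [251. 176.] [458. -75.] 
scene orange [263. 300.] [795. 132.] 
scene orange [227. 214.] [623. -59.] 
scene orange [268. 206.] [547.  22.] 
scene orange [ 27. 206.] [ 839. -524.] 
scene orange [121. 168.] [ 613. -410.] 
scene blue [361. 251.] [569. 279.] 
scene blue [342. 248.] [580. 237.] 
scene blue [289. 243.] [628. 118.] 
scene blue [105. 229.] [ 803. -301.] 
scene blue [369.   4.] [-993. -142.] 
scene grey [430. 271.] [544. 415.] (array([195.,  82.]), 1.0)
scene grey [362. 240.] [517. 263.] (array([184.,  80.]), 0.3)
scene grey [145. 154.] [ 523. -394.] (array([ 69., 114.]), 88.4)
scene black [ 35. 190.] [ 767. -566.] (array([274., 175.]), 51.7)
scene black [178. 165.] [ 529. -269.] (array([109., 212.]), 86.6)
scene black [328.  71.] [-196.  -87.] (array([258., 135.]), 18.3)
scene black [347.  17.] [-724. -143.] (array([480., 137.]), 26.7)
scene black [219.   8.] [-455. -755.] (array([329., 213.]), 30.6)
side red [168. 286.] [607.
[... 389 characters left out ...]
213. 248.] [566. 265.] 
side blue [220. 211.] [618. 128.] 
side blue [144. 199.] [855. 164.] 
side blue [229. 138.] [ 782. -264.] 
side grey [207. 304.] [505. 416.] (array([131.,  90.]), 1.0)
side grey [241. 258.] [480. 264.] (array([146.,  89.]), 0.2)
side grey [264. 214.] [495.  53.] (array([228., 168.]), 84.3)
side black [485. 232.] [-88. -68.] (array([294.,  37.]), 77.0)
side black [438. 218.] [ 37. -84.] (array([322.,  50.]), 78.6)
side black [299. 152.] [ 508. -252.] (array([134., 207.]), 87.8)
side black [409. 160.] [ 159. -369.] (array([340., 416.]), 34.8)
side black [484. 132.] [ -96. -656.] (array([235., 125.]), 70.7)
side black [260.  97.] [ 811. -632.] (array([197., 175.]), 22.7)
```

Request:
jog_arm(motion=[0.95,-0.35,-0.1,0,0,0,-1,0.95,-0.35,-0.1,0,0,0,-1,0.95,-0.35,-0.1,0,0,0,-1,0.95,-0.35,-0.1,0,0,0,-1,0.95,-0.35,-0.1,0,0,0,-1,0.95,-0.35,-0.1,0,0,0,-1,0.95,-0.35,-0.1,0,0,0,-1,0.95,-0.35,-0.1,0,0,0,-1,0.95,-0.35,-0.1,0,0,0,-1,0.95,-0.35,-0.1,0,0,0,-1,0,0,0,0,0,0,-1], grip_force=15)

```text
time: 1.52
position: [0.5211, -0.3295, 0.2735]
tool_rot: [0.985, 0.17, 0.0, -0.0]
ft_force: [-0.2, -0.3, 0.4]
grip_width: 0.0868
grip_force: 0.0
```

```bash
cat >> h.py <<'E'
def snap(name):
    o=robot.get_obs();im=robot.camera("wrist");cv2.imwrite(f"pics/{name}.png",im)
    np.save(f"pics/{name}.npy",np.r_[o['position'],o['tool_rot']])
    print(round(o['time'],2),np.round(o['position'],4),np.round(Ro.from_quat(o['tool_rot']).as_matrix(),3).tolist())
def load(name):
    a=np.load(f"pics/{name}.npy");return cv2.imread(f"pics/{name}.png"),cam("wrist",dict(position=a[:3],tool_rot=a[3:]))
E
python3 -c "
from h import *
snap('w1')"
```

```text
1.52 [ 0.5211 -0.3295  0.2735] [[0.942, 0.335, 0.001], [0.335, -0.942, 0.0], [0.001, -0.0, -1.0]]
```

View pics/w1.png

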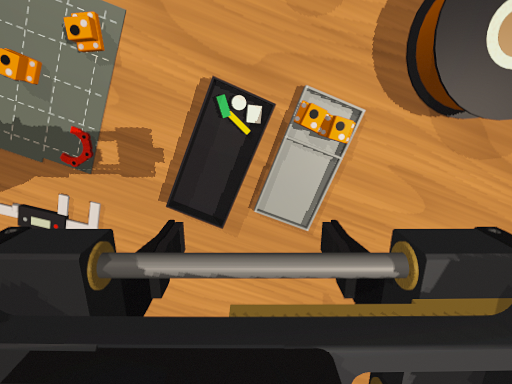

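The wrist view shows the scrap box with top corners (212,77), (275,104), (222,228) and (166,207). The corner tray's corners are (304,86), (365,110), (306,230) and (253,211). Everything below row ~225 is hidden by the gripper.

Request:
jog_arm(motion=[0,-0.95,-0.07,0,0,0,-1,0,-0.95,-0.07,0,0,0,-1,0,-0.95,-0.07,0,0,0,-1,0,-0.95,-0.07,0,0,0,-1,0,-0.95,-0.07,0,0,0,-1,0,-0.95,-0.07,0,0,0,-1,0,-0.95,-0.07,0,0,0,-1,0,-0.95,-0.07,0,0,0,-1,0,-0.95,-0.07,0,0,0,-1,0,-0.95,-0.07,0,0,0,-1])

```text
time: 2.82
position: [0.3923, 0.0269, 0.3015]
tool_rot: [0.986, 0.167, -0.0, 0.0]
ft_force: [0.5, -0.0, 0.5]
grip_width: 0.0867
grip_force: 0.0
```

Request:
jog_arm(motion=[0,0,0,0,0,0.98,-1,0,0,0,0,0,0.98,-1,0,0,0,0,0,0.98,-1,0,0,0,0,0,0.98,-1,0,0,0,0,0,0.98,-1,0,0,0,0,0,0,-1])

```text
time: 3.58
position: [0.3929, 0.026, 0.3014]
tool_rot: [1.0, -0.003, -0.0, 0.0]
ft_force: [-0.5, 0.5, 0.0]
grip_width: 0.0869
grip_force: 0.0
```

```bash
python3 - <<'E'
from h import *
snap('w2')
im,k=load('w1')
for nm,px,z in(("scrap",[(212,77),(275,104),(222,228),(166,207)],.03),("cornertray",[(304,86),(365,110),(306,230),(253,211)],.015)):
    P=rays(px,z,k)[:,:2]*1000;print(nm,P.round().tolist(),cv2.minAreaRect(P.astype(np.float32)))
E
```

```text
3.58 [0.3929 0.026  0.3014] [[1.0, -0.005, -0.001], [-0.005, -1.0, -0.0], [-0.001, 0.0, -1.0]]
scrap [[616.0, -239.0], [612.0, -329.0], [415.0, -317.0], [420.0, -228.0]] ((515.7870483398438, -278.5534973144531), (90.56983184814453, 197.67999267578125), 86.77157592773438)
cornertray [[648.0, -360.0], [648.0, -453.0], [450.0, -445.0], [452.0, -355.0]] ((550.0091552734375, -403.83148193359375), (93.46732330322266, 198.1995849609375), 88.52986907958984)
```

View pics/w2.png

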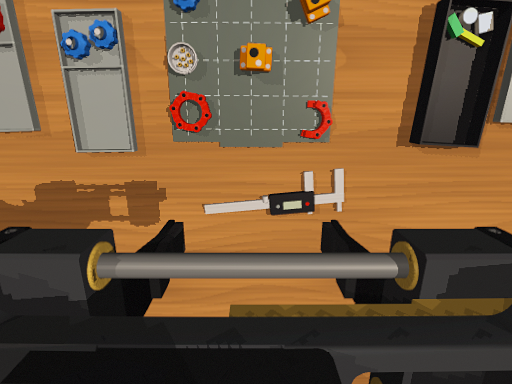

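The view shows the ring at (190,110), the dish at (183,57), the middle corner at (256,57), the second corner at the top edge (315,8) and the knob cut off at (186,0). The broken ring is at (318,119) with its gap to the left. The knob tray's corners are (52,13), (120,9), (134,152) and (76,151).

```bash
cat >> h.py <<'E'
def ana(name):
    im,k=load(name);M=hsv(im);im2=im.copy()
    for col,z in(("red",.013),("orange",.032),("blue",.016)):
        for c in blobs(M[col][:225],60):
            P=rays(c.reshape(-1,2),z,k)[:,:2]*1000;P=P.astype(np.float32)
            (cx,cy),r=cv2.minEnclosingCircle(P);mr=cv2.minAreaRect(P)
            d=P-[cx,cy];print(col,c.reshape(-1,2).mean(0).round(),"circ",round(cx,1),round(cy,1),round(r,1),"cent",P.mean(0).round(1),"rect",np.round(mr[0],1),np.round(mr[1],1),round(mr[2],1))
            if col=="red":
                a=np.degrees(np.arctan2(d[:,1],d[:,0]));rr=np.hypot(*d.T)
                print(" prof",[int(rr[np.abs((a-t+180)%360-180)<6].max(initial=0)) for t in range(0,360,10)])
    return im,k
E
python3 - <<'E'
from h import *
im,k=ana('w2')
P=rays([(52,13),(120,9),(134,152),(76,151)],.015,k)[:,:2]*1000;print("knobtray",P.round().tolist(),cv2.minAreaRect(P.astype(np.float32)))
P=rays([(38,131)],.015,k)*1000;print("ringtray near -y corner",P.round())
print("dish",rays([(183,57)],.012,k)*1000)
E
```

```text
red [317. 119.] circ 457.3 -66.3 30.6 cent [456.1 -72.7] rect [455.8 -73.6] [43.1 56.7] 80.0
 prof [25, 26, 27, 23, 0, 0, 0, 0, 0, 0, 0, 0, 0, 0, 30, 29, 28, 28, 29, 30, 30, 28, 26, 26, 27, 27, 29, 28, 26, 26, 27, 28, 30, 30, 27, 28]
red [190. 111.] circ 468.9 120.0 31.7 cent [469.6 120.6] rect [469.  119.8] [63.1 56.2] 79.7
 prof [28, 30, 31, 31, 29, 29, 28, 31, 31, 30, 29, 29, 29, 31, 31, 28, 28, 28, 27, 29, 30, 30, 27, 28, 27, 30, 31, 29, 28, 28, 28, 31, 31, 30, 28, 27]
blue [75. 45.] circ 563.0 278.2 21.6 cent [562.6 277.8] rect [563.1 278. ] [41.2 34.1] 66.4
blue [103.  35.] circ 575.1 236.0 21.0 cent [574.8 235.9] rect [575.7 236. ] [39.2 34.1] 83.4
blue [186.   4.] circ 615.8 115.8 17.9 cent [611.3 115.6] rect [609.7 115.9] [35.7 13.4] 89.4
knobtray [[604.0, 304.0], [607.0, 208.0], [409.0, 212.0], [411.0, 304.0]] ((508.79290771484375, 258.3574523925781), (96.04400634765625, 198.32762145996094), 88.81332397460938)
ringtray near -y corner [[443. 358.  15.]]
dish [[545.33682775 125.87933061  12.        ]]
```

Request:
jog_arm(motion=[0.44,-0.82,0.25,0,0,0,0.45,0.44,-0.82,0.25,0,0,0,0.45,0.44,-0.82,0.25,0,0,0,0.45,0,0,0.22,0,0,-1,0.45,0,0,0.22,0,0,-1,0.45,0,0,0.22,0,0,-1,0.45,0,0,0.22,0,0,-1,0.45,0,0,0.22,0,0,-1,0.45,0,0,0.22,0,0,-1,0.45,0,0,0.22,0,0,-1,0.45], grip_force=25)

```text
time: 4.88
position: [0.4466, 0.1246, 0.2096]
tool_rot: [0.97, 0.241, -0.0, 0.0]
ft_force: [-0.4, -0.9, 0.7]
grip_width: 0.0239
grip_force: 0.0
```

Request:
jog_arm(motion=[0,0,0.22,0,0,-1,0.45,0,0,0.22,0,0,-1,0.45,0,0,0.22,0,0,-1,0.45,0,0,0.22,0,0,-1,0.45,0,0,0.22,0,0,-1,0.45,0,0,0.22,0,0,-1,0.45,0,0,0.22,0,0,-1,0.45,0,0,0.22,0,0,-1,0.45,0,0,0.22,0,0,-1,0.45,0,0,0.22,0,0,-1,0.45,0,0,0.22,0,0,-1,0.45,0,0,0.22,0,0,-1,0.45])

```text
time: 6.38
position: [0.4468, 0.1246, 0.104]
tool_rot: [0.788, 0.615, -0.0, 0.0]
ft_force: [0.6, 0.5, 0.6]
grip_width: 0.0239
grip_force: 0.0
```

Request:
jog_arm(motion=[0,0,0,0,0,-1,0.45,0,0,0,0,0,0,0.45])

```text
time: 6.62
position: [0.4467, 0.1247, 0.1042]
tool_rot: [0.768, 0.641, -0.0, 0.0]
ft_force: [0.2, -0.1, -0.3]
grip_width: 0.0238
grip_force: 0.0
```

Request:
jog_arm(motion=[0,0,0.75,0,0,0,0.45,0,0,0.75,0,0,0,0.45,0,0,0.7,0,0,0,0.45,0,0,0,0,0,0,0.45,0,0,0,0,0,0,1,0,0,0,0,0,0,1,0,0,0,0,0,0,1])

```text
time: 7.5
position: [0.4469, 0.1251, 0.0169]
tool_rot: [0.767, 0.641, 0.0, 0.0]
ft_force: [-0.3, -0.1, -0.2]
grip_width: 0.0112
grip_force: 22.9
```

Request:
jog_arm(motion=[0,0,-0.3,0,0,0,1,0,0,-0.5,0,0,0,1,0,0,-0.8,0,0,0,1,0,0,-0.4,0,0,0,1,0,0,0,0,0,0,1])

```text
time: 8.12
position: [0.4475, 0.1252, 0.0982]
tool_rot: [0.767, 0.641, 0.002, 0.001]
ft_force: [-0.2, 0.5, -0.6]
grip_width: 0.0115
grip_force: 22.9
```

```bash
python3 -c "
from h import *
snap('w3')"
```

```text
8.12 [0.4475 0.1252 0.0982] [[0.178, 0.984, 0.004], [0.984, -0.178, 0.0], [0.001, 0.004, -1.0]]
```

View pics/w3.png

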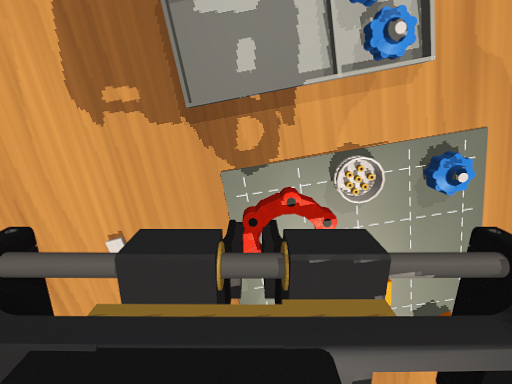

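The view shows the ring held level at (290,210), the knob at (450,173) and the dish at (358,180).

Request:
jog_arm(motion=[0.9,0,-0.3,0,0,0,1,0.95,0,-0.3,0,0,0,1,0.95,0,-0.3,0,0,0,1,0.95,0,-0.3,0,0,0,1,0.25,-0.15,-0.3,0,0,0,1,0,0,0,0,0,0,1])

```text
time: 8.93
position: [0.4683, 0.2837, 0.1563]
tool_rot: [0.767, 0.642, -0.0, 0.0]
ft_force: [0.1, -0.2, -0.1]
grip_width: 0.0121
grip_force: 22.9
```

```bash
python3 -c "
from h import *
snap('w4')
im,k=ana('w3');ana('w4')"
```

```text
8.93 [0.4683 0.2837 0.1563] [[0.176, 0.984, -0.001], [0.984, -0.176, -0.001], [-0.001, -0.001, -1.0]]
red [289. 211.] circ 476.9 98.0 42.9 cent [478.4 109.3] rect [479.9 114.1] [35.  85.8] 79.6
 prof [42, 38, 35, 30, 30, 29, 28, 33, 33, 33, 31, 31, 32, 34, 37, 42, 42, 42, 0, 0, 0, 0, 0, 0, 0, 0, 0, 0, 0, 0, 0, 0, 0, 0, 0, 42]
blue [450. 172.] circ 619.5 119.7 22.5 cent [619.8 120.3] rect [619.8 120.3] [34.7 43.2] 56.9
blue [390.  33.] circ 573.7 238.1 20.8 cent [574.  237.9] rect [573.7 237.9] [35.8 39.3] 86.6
blue [363.   1.] circ 555.4 263.2 9.6 cent [555.3 262.4] rect [555.1 261.6] [ 3.2 19.2] 80.2
red [289. 211.] circ 501.8 231.6 54.0 cent [502.7 245.7] rect [505.4 251.3] [ 43.6 108. ] 79.7
 prof [52, 47, 42, 37, 37, 37, 35, 39, 41, 41, 39, 38, 39, 42, 47, 53, 53, 53, 0, 0, 0, 0, 0, 0, 0, 0, 0, 0, 0, 0, 0, 0, 0, 0, 0, 53]
red [372.  28.] circ 606.5 415.4 37.0 cent [606.5 413.5] rect [604.7 409.6] [54.8 69. ] 80.3
 prof [33, 33, 36, 36, 30, 25, 23, 22, 21, 22, 23, 26, 30, 32, 32, 32, 32, 32, 36, 36, 35, 35, 34, 36, 36, 32, 31, 30, 30, 31, 31, 29, 33, 34, 34, 32]
blue [354. 205.] circ 574.8 240.5 21.1 cent [574.7 240.8] rect [574.9 240.7] [33.5 40.6] 39.6
blue [340. 171.] circ 562.4 281.2 20.1 cent [563.  281.9] rect [562.6 281.6] [35.2 37.2] 67.2
```

View pics/w4.png

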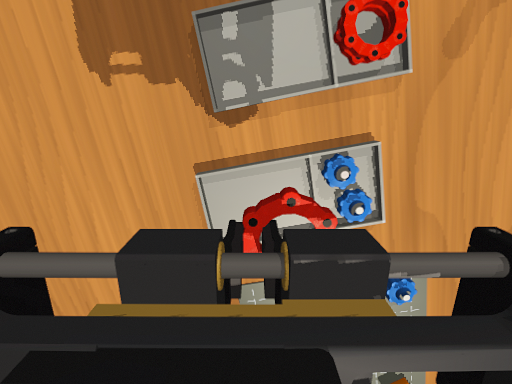

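The ring tray's corners are (193,13), (215,110) and (411,72). The knob tray's corners are (196,173), (380,143) and (385,222). The ring is still held level.

```bash
python3 -c "
from h import *
im,k=load('w4')
print((rays([(193,13),(215,110),(411,72),(196,173),(380,143),(385,222)],.015,k)*1000).round())"
```

```text
[[443. 455.  15.]
 [445. 366.  15.]
 [641. 368.  15.]
 [411. 307.  15.]
 [607. 304.  15.]
 [608. 214.  15.]]
```

Request:
jog_arm(motion=[0.83,0.02,0,0,0,0,1,0.83,0.02,0,0,0,0,1,0.83,0.02,0,0,0,0,1,0.84,0.02,0,0,0,0,1,0,0,0,0,0,0,1,0,0,0.9,0,0,0,1,0,0,0.9,0,0,0,1,0,0,0.9,0,0,0,1,0,0,0.5,0,0,0,1,0,0,0,0,0,0,1])

```text
time: 10.22
position: [0.4949, 0.4122, 0.0266]
tool_rot: [0.768, 0.641, -0.002, -0.0]
ft_force: [0.6, 0.3, -0.8]
grip_width: 0.0111
grip_force: 22.9
```

Request:
jog_arm(motion=[0,0,0.2,0,0,0,1,0,0,0,0,0,0,1,0,0,0,0,0,0,0.5,0,0,0,0,0,0,0.5,0,0,-0.5,0,0,0,0.5,0,0,-1,0,0,0,0.5,0,0,-1,0,0,0,0.5,0,0,-1,0,0,0,-0.3,0,0,-1,0,0,0,-0.3])

```text
time: 11.35
position: [0.496, 0.4142, 0.2035]
tool_rot: [0.767, 0.641, 0.001, 0.0]
ft_force: [-0.8, 0.8, -1.3]
grip_width: 0.0349
grip_force: 0.0
```

```bash
python3 -c "
from h import *
snap('w4b')"
```

```text
11.35 [0.496  0.4142 0.2035] [[0.178, 0.984, 0.002], [0.984, -0.178, 0.001], [0.001, 0.002, -1.0]]
```

Request:
jog_arm(motion=[-0.9,0.1,-0.2,0,0,0,-0.3,-0.9,0.1,-0.2,0,0,0,-0.3,-0.9,0.1,-0.2,0,0,0,-0.3,-0.9,0.1,-0.2,0,0,0,-0.3,-0.9,0.1,-0.2,0,0,0,-0.3,-0.9,0.1,-0.2,0,0,0,-0.3,-0.9,0.1,0,0,0,0,-0.3,-0.9,0.1,0,0,0,0,-0.3,-0.9,0.1,0,0,0,0,-0.3,-0.9,0.1,0,0,0,0,-0.3])

```text
time: 12.65
position: [0.4712, 0.0516, 0.2497]
tool_rot: [0.767, 0.641, 0.001, 0.001]
ft_force: [0.4, 0.7, 0.6]
grip_width: 0.0565
grip_force: 0.0
```

Request:
jog_arm(motion=[0,0,0,0,0,1,-0.3,0,0,0,0,0,1,-0.3,0,0,0,0,0,1,-0.3,0,0,0,0,0,1,-0.3,0,0,0,0,0,1,-0.3,0,0,0,0,0,1,-0.3,0,0,0,0,0,1,-0.3,0,0,0,0,0,1,-0.3,0,0,0,0,0,1,-0.3,0,0,0,0,0,1,-0.3,0,0,0,0,0,1,-0.3,0,0,0,0,0,1,-0.3])

```text
time: 14.15
position: [0.4713, 0.0528, 0.2496]
tool_rot: [0.962, 0.273, 0.001, 0.0]
ft_force: [0.6, 0.0, 0.4]
grip_width: 0.0567
grip_force: 0.0
```

Request:
jog_arm(motion=[0,0,0,0,0,1,-0.3,0,0,0,0,0,1,-0.3,0,0,0,0,0,1,-0.3,0,0,0,0,0,1,-0.3,0,0,0,0,0,1,-0.3,0,0,0,0,0,1,-0.3,0,0,0,0,0,1,-0.3,0,0,0,0,0,1,-0.3,0,0,0,0,0,0,-0.3])

```text
time: 15.28
position: [0.4713, 0.0528, 0.2494]
tool_rot: [1.0, -0.002, 0.001, 0.0]
ft_force: [0.2, 0.4, -0.4]
grip_width: 0.0565
grip_force: 0.0
```

```bash
python3 -c "
from h import *
snap('w5');ana('w5')"
```

```text
15.28 [0.4713 0.0528 0.2494] [[1.0, -0.003, 0.002], [-0.003, -1.0, -0.0], [0.002, 0.0, -1.0]]
red [340. 177.] circ 457.6 -67.0 30.1 cent [457.3 -71.8] rect [456.3 -72.7] [43.3 55.9] 80.3
 prof [28, 29, 30, 27, 0, 0, 0, 0, 0, 0, 0, 0, 0, 25, 30, 29, 28, 28, 28, 29, 29, 27, 26, 25, 26, 26, 27, 26, 24, 25, 26, 28, 30, 29, 27, 27]
red [  8. 136.] circ 516.5 397.1 29.2 cent [517.1 390.9] rect [514.2 388.2] [29.  57.5] 75.9
 prof [28, 16, 0, 0, 0, 0, 0, 0, 0, 0, 0, 0, 0, 0, 0, 29, 29, 28, 28, 26, 24, 21, 21, 21, 20, 23, 23, 24, 23, 22, 23, 24, 27, 29, 29, 28]
orange [264. 115.] circ 542.4 36.6 15.6 cent [542.6  38.4] rect [542.4  37.3] [28.5 14.2] 0.1
blue [ 82. 100.] circ 563.7 277.6 21.6 cent [564.1 278. ] rect [564.1 277.7] [40.1 35.7] 67.3
blue [111.  90.] circ 575.5 236.4 20.6 cent [576.2 236.5] rect [576.2 236.7] [39.4 33.3] 89.5
blue [201.  49.] circ 623.3 116.8 19.3 cent [623.5 116.7] rect [623.4 116.9] [36.2 35.4] 13.1
```

View pics/w5.png

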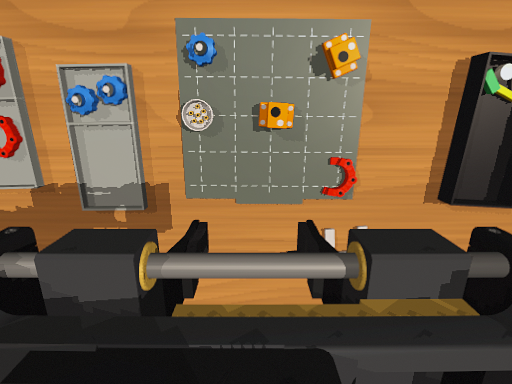

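The view shows the knob at (201,49), the dish at (197,115), the middle corner at (276,115), the rotated corner at (341,56) and the broken ring at (340,177). The ring is in its tray. Next I'll enlarge the two corners.

```bash
python3 -c "
from h import *
im,k=load('w5');c=cv2.resize(im[25:140,240:380],None,fx=5,fy=5,interpolation=cv2.INTER_CUBIC);cv2.imwrite('pics/c5.png',c)
h=cv2.cvtColor(im,cv2.COLOR_BGR2HSV);m=((h[...,0]>3)&(h[...,0]<25)&(h[...,1]>120)&(h[...,2]>80)).astype(np.uint8)
m[:25]=0;m[140:]=0;m[:,:240]=0;m[:,366:]=0
for q in blobs(m,100):
  for z in(.014,.032):
    P=(rays(q.reshape(-1,2),z,k)[:,:2]*1000).astype(np.float32);r=cv2.minAreaRect(P);print(z,np.round(r[0]),np.round(r[1],1),round(r[2],1))
"
```

```text
0.014 [543.  21.] [46.5 33.5] 86.6
0.032 [543.  23.] [44.3 32. ] 86.6
0.014 [549. -93.] [77.4  8.2] 5.9
0.032 [549. -87.] [73.8  7.8] 5.9
0.014 [617. -61.] [46.  41.5] 23.1
0.032 [614. -56.] [43.9 39.5] 23.1
```

View pics/c5.png

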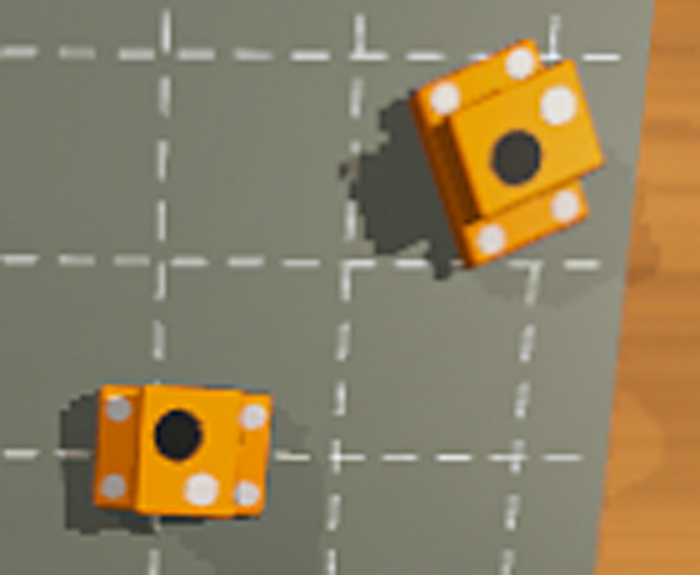

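The middle corner's long foot axis lies along the image horizontal (world y), so it is gripped across world x. The far corner is turned by about 24°, with its block top at crop (447,117), (575,60), (605,162) and (487,217).

```bash
python3 -c "
from h import *
im,k=load('w5')
for Q in([(447,117),(575,60),(605,162),(487,217)],[(147,387),(242,391),(236,518),(137,513)]):
    P=rays([(240+(x+.5)/5-.5,25+(y+.5)/5-.5) for x,y in Q],.032,k)[:,:2]*1000;d=P-np.roll(P,-1,0)
    print(P.mean(0).round(1),np.hypot(*d.T).round(1),np.degrees(np.arctan2(d[:,1],d[:,0])).round(1))
"
```

```text
[615.9 -59.8] [32.3 24.3 30.4 25.1] [ 112.6   22.6  -66.  -153.2]
[542.8  20.5] [24.  31.4 25.6 31.1] [ 87.5  -1.1 -93.1 175.9]
```

Request:
jog_arm(motion=[0.95,-0.41,0.8,0,0,0,-0.3,0.95,-0.41,0.8,0,0,0,-0.3,0.94,-0.41,0.8,0,0,0,-0.3,0.94,-0.4,0.8,0,0,0,-0.3,0,0,0,0,0,0,-0.3,0,0,0.9,0,0,0,-0.3,0,0,0.9,0,0,0,-0.3,0,0,0.8,0,0,0,-0.3,0,0,0,0,0,0,-0.3,0,0,0,0,0,0,1,0,0,0,0,0,0,1,0,0,0,0,0,0,1])

```text
time: 16.82
position: [0.6233, 0.1172, 0.0177]
tool_rot: [1.0, -0.002, 0.001, 0.0]
ft_force: [-0.4, 0.3, 4.5]
grip_width: 0.0361
grip_force: 25.0
```

Request:
jog_arm(motion=[0,0,-0.3,0,0,0,1,0,0,-0.5,0,0,0,1,0,0,-0.9,0,0,0,1,0,0,-0.9,0,0,0,1,0,0,0,0,0,0,1])

```text
time: 17.45
position: [0.6257, 0.1174, 0.1253]
tool_rot: [1.0, -0.002, 0.005, -0.0]
ft_force: [-0.5, -0.5, -0.8]
grip_width: 0.0357
grip_force: 25.0
```

Request:
jog_arm(motion=[-0.93,-0.9,0,0,0,0,1,-0.93,-0.9,0,0,0,0,1,-0.93,-0.9,0,0,0,0,1,-0.93,-0.85,0,0,0,0,1,0,0,0,0,0,0,1,0,0,0.8,0,0,0,1,0,0,0.8,0,0,0,1,0,0,0.6,0,0,0,1,0,0,0.25,0,0,0,1,0,0,0,0,0,0,1])

```text
time: 18.7
position: [0.4748, 0.2595, 0.0219]
tool_rot: [1.0, -0.002, -0.0, 0.0]
ft_force: [-0.2, 0.0, 0.0]
grip_width: 0.036
grip_force: 25.0
```

Request:
jog_arm(motion=[0,0,0.07,0,0,0,1,0,0,0,0,0,0,0,0,0,0,0,0,0,0,0,0,-0.5,0,0,0,0,0,0,-1,0,0,0,0,0,0,-1,0,0,0,-0.15,0.28,0.99,-0.4,0,0,0,-0.15,0.28,0.99,0,0,0,0,-0.15,0.28,0.99,0,0,0,0,-0.15,0.28,0.99,0,0,0,0,-0.15,0.28,0.99,0,0,0,0,-0.15,0.28,1,0,0,0,0,-0.15])

```text
time: 20.2
position: [0.541, 0.0204, 0.136]
tool_rot: [1.0, -0.002, 0.0, 0.0]
ft_force: [0.2, 0.5, 0.6]
grip_width: 0.0499
grip_force: 0.0
```

Request:
jog_arm(motion=[0,0,0,0,0,-1,-0.15,0,0,0,0,0,-1,-0.15,0,0,0,0,0,-1,-0.15,0,0,0,0,0,-1,-0.15,0,0,0,0,0,-1,-0.15,0,0,0,0,0,-1,-0.15,0,0,0,0,0,-1,-0.15,0,0,0,0,0,-1,-0.15,0,0,0,0,0,-1,-0.15,0,0,0,0,0,-1,-0.15,0,0,0,0,0,-1,-0.15,0,0,0,0,0,-1,-0.15])

```text
time: 21.7
position: [0.5407, 0.0217, 0.1359]
tool_rot: [0.914, 0.406, 0.0, 0.0]
ft_force: [0.0, 0.1, -0.0]
grip_width: 0.05
grip_force: 0.0
```

```bash
python3 -c "
from h import *
snap('w6')"
```

```text
21.7 [0.5407 0.0217 0.1359] [[0.67, 0.742, 0.0], [0.742, -0.67, -0.0], [0.0, 0.0, -1.0]]
```

Request:
jog_arm(motion=[0,0,0,0,0,-1,-0.15,0,0,0,0,0,-1,-0.15,0,0,0,0,0,-1,-0.15,0,0,0,0,0,-1,-0.15,0,0,0,0,0,-1,-0.15,0,0,0,0,0,-1,-0.15,0,0,0,0,0,-1,-0.15,0,0,0,0,0,-1,-0.15,0,0,0,0,0,-1,-0.15,0,0,0,0,0,-0.9,-0.15,0,0,0,0,0,0,-0.15])

```text
time: 23.12
position: [0.5407, 0.0217, 0.1358]
tool_rot: [0.724, 0.69, 0.0, 0.0]
ft_force: [0.6, -0.4, -0.2]
grip_width: 0.0502
grip_force: 0.0
```

View pics/w6.png

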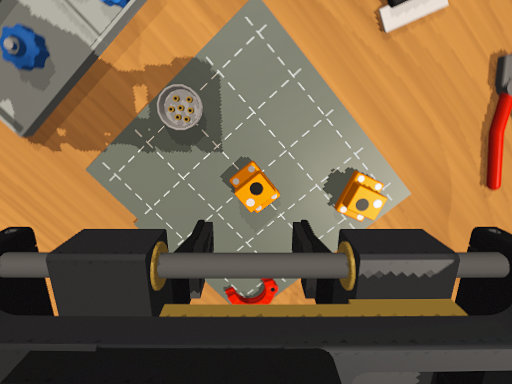

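The corner at (256,188) sits centred between the fingers and the dish stands undisturbed at (180,107).

Request:
jog_arm(motion=[0,0.05,0.85,0,0,0,-0.15,0,0,0.85,0,0,0,-0.15,0,0,0.8,0,0,0,-0.15,0,0,0.45,0,0,0,-0.15,0,0,0,0,0,0,-0.15,0,0,0,0,0,0,1,0,0,0,0,0,0,1,0,0,0,0,0,0,1], grip_force=30)

```text
time: 24.12
position: [0.5435, 0.0215, 0.0186]
tool_rot: [0.723, 0.691, 0.001, 0.001]
ft_force: [0.1, -0.6, 3.2]
grip_width: 0.0317
grip_force: 30.0
```

Request:
jog_arm(motion=[0,0,-0.3,0,0,0,1,0,0,-0.6,0,0,0,1,0,0,-0.9,0,0,0,1,0,0,-0.9,0,0,0,1,0,0,0,0,0,0,1])

```text
time: 24.75
position: [0.5449, 0.0213, 0.129]
tool_rot: [0.723, 0.691, 0.002, 0.003]
ft_force: [-0.0, 0.1, -0.8]
grip_width: 0.0318
grip_force: 30.0
```

Request:
jog_arm(motion=[-0.9,0.04,0,0,0,0,1,-1,0.04,0,0,0,0,1,-1,0.04,0,0,0,0,1,-1,0.04,0,0,0,0,1,-1,0.03,0,0,0,0,1,-1,0.03,0,0,0,0,1,-1,0.03,0,0,0,0,1,-1,0.03,0,0,0,0,1,-1,0.03,0,0,0,0,1,-1,0.03,0,0,0,0,1,-0.7,0.03,0,0,0,0,1])

```text
time: 26.12
position: [0.5371, -0.4042, 0.1244]
tool_rot: [0.724, 0.69, -0.0, -0.001]
ft_force: [0.1, 0.6, 0.1]
grip_width: 0.0318
grip_force: 30.0
```

Request:
jog_arm(motion=[0,0,0,0,0,1,1,0,0,0,0,0,1,1,0,0,0,0,0,1,1,0,0,0,0,0,1,1,0,0,0,0,0,1,1,0,0,0,0,0,1,1,0,0,0,0,0,1,1,0,0,0,0,0,1,1,0,0,0,0,0,1,1,0,0,0,0,0,1,1,0,0,0,0,0,1,1])

```text
time: 27.5
position: [0.5372, -0.4019, 0.1243]
tool_rot: [0.93, 0.368, -0.001, -0.001]
ft_force: [0.1, -1.0, -0.1]
grip_width: 0.0316
grip_force: 30.0
```

Request:
jog_arm(motion=[0,0,0,0,0,1,1,0,0,0,0,0,1,1,0,0,0,0,0,1,1,0,0,0,0,0,1,1,0,0,0,0,0,1,1,0,0,0,0,0,1,1,0,0,0,0,0,1,1,0,0,0,0,0,1,1,0,0,0,0,0,1,1,0,0,0,0,0,1,1,0,0,0,0,0,1,1,0,0,0,0,0,0.2,1])

```text
time: 29.0
position: [0.5373, -0.4021, 0.1245]
tool_rot: [1.0, -0.013, -0.001, -0.001]
ft_force: [-1.0, -0.0, -0.6]
grip_width: 0.0318
grip_force: 30.0
```

```bash
python3 -c "
from h import *
snap('w7')"
```

```text
29.0 [ 0.5373 -0.4021  0.1245] [[1.0, -0.025, -0.002], [-0.025, -1.0, 0.002], [-0.002, -0.002, -1.0]]
```

View pics/w7.png

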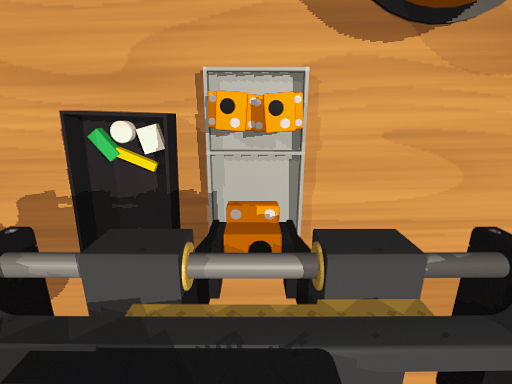

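The view shows the corner held over the front bay, the cross wall at row 153 and the far wall corners at (203,68) and (309,68).

```bash
python3 -c "
from h import *
im,k=load('w7')
print((rays([(203,68),(309,68),(210,153),(303,153)],.015,k)*1000).round())
print('scrap',(rays([(61,111),(176,114),(180,228)],.03,k)*1000).round())"
```

```text
[[ 650. -362.   15.]
 [ 648. -453.   15.]
 [ 577. -363.   15.]
 [ 574. -450.   15.]]
scrap [[ 618. -241.   30.]
 [ 613. -339.   30.]
 [ 508. -332.   30.]]
```

Request:
jog_arm(motion=[0.1,0.08,0.8,0,0,0,1,0,0,0.8,0,0,0,1,0,0,0.6,0,0,0,1,0,0,0.3,0,0,0,1,0,0,0,0,0,0,1,0,0,0,0,0,0,1])

```text
time: 29.8
position: [0.5425, -0.4066, 0.0265]
tool_rot: [1.0, -0.013, 0.001, 0.001]
ft_force: [-0.4, -0.4, -0.1]
grip_width: 0.0316
grip_force: 30.0
```

Request:
jog_arm(motion=[0,0,0.17,0,0,0,1,0,0,0,0,0,0,1,0,0,0,0,0,0,0,0,0,0,0,0,0,0,0,0,-0.6,0,0,0,0,0,0,-1,0,0,0,-0.1,0,0,-1,0,0,0,-0.15])

```text
time: 30.68
position: [0.5414, -0.4056, 0.1232]
tool_rot: [1.0, -0.013, -0.001, -0.001]
ft_force: [0.8, -0.5, -1.1]
grip_width: 0.049
grip_force: 0.0
```

Request:
jog_arm(motion=[0.18,-0.97,-0.2,0,0,0,-0.15,0.18,-0.97,-0.2,0,0,0,-0.15,0.18,-0.97,0,0,0,0,-0.15,0.18,-0.97,0,0,0,0,-0.15,0.18,-0.97,0,0,0,0,-0.15,0.18,-0.97,0,0,0,0,-0.15,0.18,-0.97,0,0,0,0,-0.15,0.18,-0.97,0,0,0,0,-0.15,0.18,-0.96,0,0,0,0,-0.15])

```text
time: 31.8
position: [0.6153, -0.0576, 0.1386]
tool_rot: [1.0, -0.013, -0.0, -0.0]
ft_force: [1.1, 0.4, 0.1]
grip_width: 0.0499
grip_force: 0.0
```

Request:
jog_arm(motion=[0,0,0,0,0,-1,-0.15,0,0,0,0,0,-1,-0.15,0,0,0,0,0,-1,-0.15,0,0,0,0,0,-1,-0.15,0,0,0,0,0,-1,-0.15,0,0,0,0,0,-1,-0.15,0,0,0,0,0,-0.1,-0.15,0,0,0,0,0,0,-0.15])

```text
time: 32.8
position: [0.6153, -0.0589, 0.1387]
tool_rot: [0.98, 0.199, -0.0, -0.0]
ft_force: [-0.3, -0.1, 0.2]
grip_width: 0.0501
grip_force: 0.0
```

Request:
jog_arm(motion=[0,0,0.85,0,0,0,-0.15,0,0,0.85,0,0,0,-0.15,0,0,0.8,0,0,0,-0.15,0,0,0.5,0,0,0,-0.15,0,0,0,0,0,0,-0.15,0,0,0,0,0,0,1,0,0,0,0,0,0,1,0,0,0,0,0,0,1])

```text
time: 33.8
position: [0.6164, -0.0592, 0.02]
tool_rot: [0.98, 0.199, 0.001, 0.001]
ft_force: [0.0, 0.1, 3.2]
grip_width: 0.032
grip_force: 30.0
```

Request:
jog_arm(motion=[0,0,-0.3,0,0,0,1,0,0,-0.6,0,0,0,1,0,0,-0.9,0,0,0,1,0,0,-0.9,0,0,0,1,0,0,0,0,0,0,1])

```text
time: 34.42
position: [0.6179, -0.0595, 0.1309]
tool_rot: [0.98, 0.199, 0.004, 0.002]
ft_force: [0.2, 0.4, -0.1]
grip_width: 0.0318
grip_force: 30.0
```

Request:
jog_arm(motion=[0,0,0,0,0,1,1,0,0,0,0,0,1,1,0,0,0,0,0,1,1,0,0,0,0,0,1,1,0,0,0,0,0,1,1,0,0,0,0,0,1,1,0,0,0,0,0,0.1,1])

```text
time: 35.3
position: [0.6146, -0.0587, 0.1259]
tool_rot: [1.0, -0.012, -0.001, -0.0]
ft_force: [-0.0, 0.5, -0.8]
grip_width: 0.0319
grip_force: 30.0
```

Request:
jog_arm(motion=[-0.34,0.96,0,0,0,0,1,-0.34,0.96,0,0,0,0,1,-0.35,0.97,0,0,0,0,1,-0.35,0.97,0,0,0,0,1,-0.35,0.97,0,0,0,0,1,-0.35,0.97,0,0,0,0,1,-0.35,0.97,0,0,0,0,1,-0.35,0.96,0,0,0,0,1,-0.35,0.96,0,0,0,0,1,0,0,0,0,0,0,1])

```text
time: 36.55
position: [0.4803, -0.4064, 0.1264]
tool_rot: [1.0, -0.014, 0.0, 0.001]
ft_force: [-0.5, 0.4, 0.4]
grip_width: 0.0319
grip_force: 30.0
```

```bash
python3 -c "
from h import *
snap('w8')"
```

```text
36.55 [ 0.4803 -0.4064  0.1264] [[1.0, -0.028, 0.0], [-0.028, -1.0, -0.001], [0.0, 0.001, -1.0]]
```

View pics/w8.png

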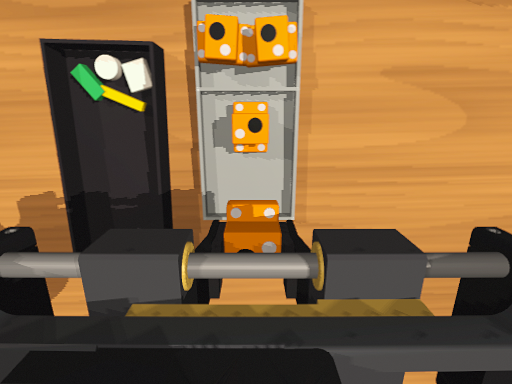

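The first corner lies flat at (250,127) in the bay, between the cross wall (row 90) and the near wall (row 218). The second is held level.

```bash
python3 -c "
from h import *
im,k=load('w8')
print((rays([(250,90),(250,217),(206,218),(295,218)],.015,k)*1000).round())
print('foot top at .015',(rays([(235,102),(267,102),(234,151),(267,151)],.015,k)*1000).round())"
```

```text
[[ 575. -407.   15.]
 [ 454. -403.   15.]
 [ 454. -359.   15.]
 [ 452. -448.   15.]]
foot top at .015 [[ 565. -393.   15.]
 [ 564. -422.   15.]
 [ 521. -390.   15.]
 [ 520. -421.   15.]]
```

Request:
jog_arm(motion=[0.16,-0.06,0.8,0,0,0,1,0,0,0.8,0,0,0,1,0,0,0.6,0,0,0,1,0,0,0.3,0,0,0,1,0,0,0,0,0,0,1,0,0,0,0,0,0,1])

```text
time: 37.35
position: [0.4887, -0.4013, 0.0277]
tool_rot: [1.0, -0.012, 0.001, 0.001]
ft_force: [0.1, 0.0, 0.4]
grip_width: 0.0316
grip_force: 30.0
```

Request:
jog_arm(motion=[0,0,0.16,0,0,0,1,0,0,0,0,0,0,1,0,0,0,0,0,0,0,0,0,0,0,0,0,0,0,0,-0.6,0,0,0,0,0,0,-1,0,0,0,0,0,0,-1,0,0,0,0.35])

```text
time: 38.22
position: [0.4876, -0.4006, 0.1249]
tool_rot: [1.0, -0.013, -0.001, -0.001]
ft_force: [-0.5, -0.0, -2.1]
grip_width: 0.0389
grip_force: 0.0
```

Request:
jog_arm(motion=[-0.13,-0.98,-0.2,0,0,0,0.35,-0.13,-0.98,0,0,0,0,0.35,-0.13,-0.98,0,0,0,0,0.35,-0.13,-0.98,0,0,0,0,0.35,-0.13,-0.98,0,0,0,0,0.35,-0.13,-0.98,0,0,0,0,0.35,-0.13,-0.98,0,0,0,0,0.35,-0.13,-0.98,0,0,0,0,0.35,0,0,0,0,0,0.9,0.35,0,0,0,0,0,0,0.35])

```text
time: 39.48
position: [0.4543, -0.086, 0.1325]
tool_rot: [0.999, -0.043, 0.0, 0.0]
ft_force: [0.4, 0.7, -0.5]
grip_width: 0.0283
grip_force: 0.0
```

```bash
python3 -c "
from h import *
snap('w9')
im=cv2.imread('pics/w9.png');cv2.imwrite('pics/w9c.png',cv2.resize(im[150:350,130:380],None,fx=3,fy=3))"
```

```text
39.48 [ 0.4543 -0.086   0.1325] [[0.996, -0.086, 0.0], [-0.086, -0.996, -0.0], [0.0, 0.0, -1.0]]
```

View pics/w9c.png

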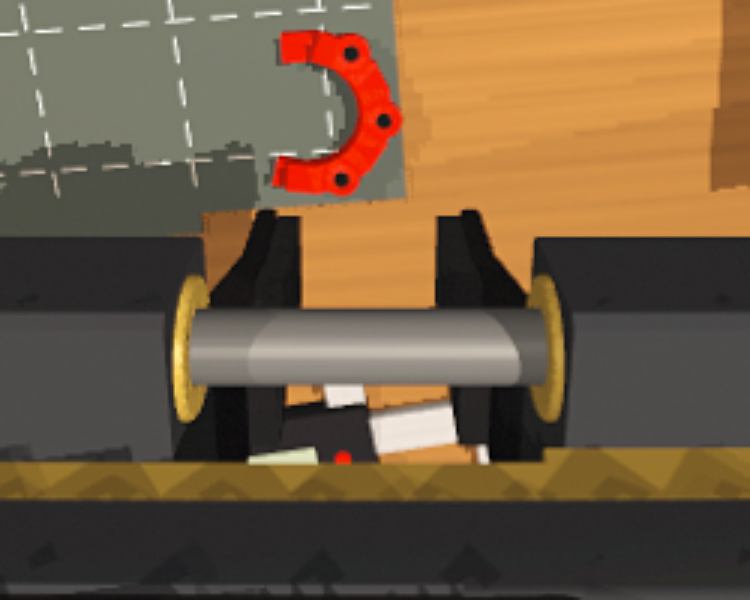

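The crop shows the mid lug at (383,120) and the band running between the finger columns 300 and 435.

```bash
python3 -c "
from h import *
im,k=load('w9')
print((rays([(130+383/3,150+120/3),(130+345/3,150+118/3),(130+402/3,150+118/3)],.012,k)*1000).round(1))"
```

```text
[[453.2 -90.9  12. ]
 [455.1 -78.2  12. ]
 [453.4 -97.3  12. ]]
```

Request:
jog_arm(motion=[0,0.05,0.85,0,0,0,0.35,0,0,0.85,0,0,0,0.35,0,0,0.8,0,0,0,0.35,0,0,0.4,0,0,0,0.35,0,0,0,0,0,0,0.35,0,0,0,0,0,0,1,0,0,0,0,0,0,1,0,0,0,0,0,0,1], grip_force=25)

```text
time: 40.52
position: [0.4548, -0.089, 0.0173]
tool_rot: [0.999, -0.044, 0.001, 0.001]
ft_force: [-0.5, -2.3, 6.1]
grip_width: 0.0141
grip_force: 37.0
```

Request:
jog_arm(motion=[0,0,-0.3,0,0,0,1,0,0,-0.6,0,0,0,1,0,0,-0.9,0,0,0,1,0,0,-0.9,0,0,0,1,0,0,0,0,0,0,1])

```text
time: 41.15
position: [0.4557, -0.0889, 0.1272]
tool_rot: [0.999, -0.044, 0.003, 0.001]
ft_force: [-0.3, 0.1, -0.8]
grip_width: 0.014
grip_force: 35.9
```

Request:
jog_arm(motion=[0.25,0.97,0,0,0,0,1,0.25,0.97,0,0,0,0,1,0.25,0.97,0,0,0,0,1,0.25,0.97,0,0,0,0,1,0.25,0.97,0,0,0,0,1,0,0,0,0,0,0,1,0,0,0.7,0,0,0,1,0,0,0.7,0,0,0,1,0,0,0.6,0,0,0,1,0,0,0.3,0,0,0,1,0,0,0,0,0,0,1])

```text
time: 42.52
position: [0.4861, -0.2848, 0.0314]
tool_rot: [0.999, -0.044, -0.001, -0.001]
ft_force: [-0.3, 2.0, 1.0]
grip_width: 0.0141
grip_force: 35.9
```

Request:
jog_arm(motion=[0,0,0.25,0,0,0,1,0,0,0,0,0,0,1,0,0,0,0,0,0,0.4,0,0,0,0,0,0,0.4,0,0,-0.6,0,0,0,0.4,0,0,-1,0,0,0,0.4,0,0,-1,0,0,0,0.4,0,0,-1,0,0,0,0.4,0,0,-1,0,0,0,0.4,-0.8,0,-0.8,0,0,0,0.4,-0.8,0,0,0,0,0,0.4,-0.6,0,0,0,0,0,0.4])

```text
time: 44.02
position: [0.398, -0.2781, 0.2393]
tool_rot: [0.999, -0.044, 0.0, 0.001]
ft_force: [0.8, 0.1, -0.7]
grip_width: 0.0261
grip_force: 0.0
```

```bash
python3 -c "
from h import *
snap('w10');a=cv2.imread('pics/w10.png')[:230];ana('w10')
s=robot.camera('scene')[120:312,90:474];cv2.imwrite('pics/fin.png',np.vstack([cv2.resize(s,(640,320)),cv2.resize(a,(620,278))[:,:] if 0 else cv2.resize(a,(640,280))]))"
```

```text
44.02 [ 0.398  -0.2781  0.2393] [[0.996, -0.088, 0.001], [-0.088, -0.996, -0.001], [0.001, 0.001, -1.0]]
red [242. 102.] circ 487.1 -266.0 31.4 cent [ 486.1 -271.7] rect [ 485.7 -273. ] [42.8 60.4] 80.5
 prof [28, 29, 30, 25, 0, 0, 0, 0, 0, 0, 0, 0, 0, 20, 30, 31, 30, 30, 29, 31, 30, 28, 26, 26, 26, 27, 28, 28, 26, 25, 26, 26, 30, 31, 30, 29]
orange [331.  94.] circ 485.5 -380.6 19.7 cent [ 486.1 -381.4] rect [ 485.5 -382.5] [ 6.1 39.4] 89.1
orange [338.  51.] circ 536.0 -392.3 21.0 cent [ 532.9 -390.5] rect [ 533.1 -388.1] [39.2 26.8] 38.2
```

View pics/fin.png

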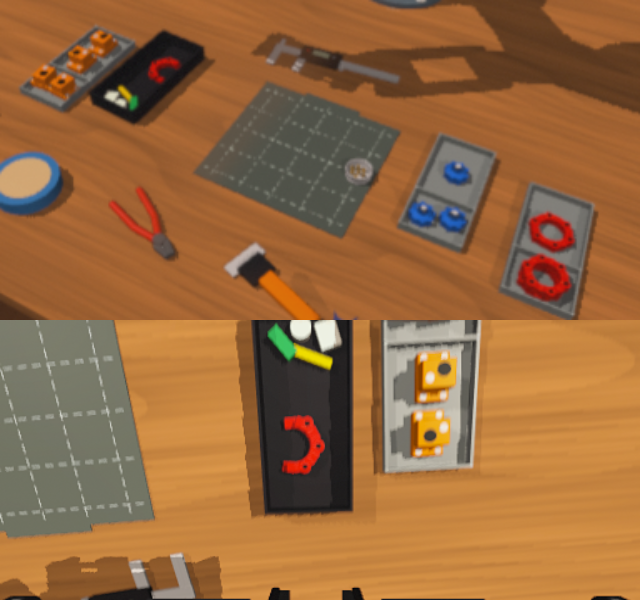

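The final view shows every print flat in its own bay, with the broken ring in the scrap box and the dish alone on the sheet. I'm handing the job in.

```bash
python3 -c "
from rig import robot
print(robot.hand_in())"
```

```text
the job is handed in; nothing more can be done
None
```

I handed the job in at about 44 s: the ring, both corner mounts and the knob are in their trays' front bays, the broken ring is in the scrap box, and the dish is still on the sheet. The last pictures show all of this, but no verdict came back.

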